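Release a left-hand clamp nut and take out the finished bushing

ROBOT

A 6-joint arm with a two-finger parallel gripper is mounted at the origin on a cart in front of the work surface, level with it; the furniture and walls round the work are solid. World frame = base frame: x ahead of the robot, y to its left, z up, the work surface at z = 0. Lengths are in m, angles in rad, forces in N, time in s.
With the tool pointing down it reaches from about 0.25 to 0.725 m from the base axis. Payload 4 kg.
Tool frame: the origin (TCP) lies where the fingers leave the gripper's body, on its centre line; the fingertips stand 73 mm ahead of it and the grasp point (between the pads) lies 54 mm ahead of it; z points along the fingers, y is the direction in which the jaws open and shut (so a half turn about z gives the same grasp; the last joint's range is limited). The gripper opens to 85 mm and grips with 20 to 120 N. Pads are 22 mm wide; open, the fingers measure 114 mm over their backs; the gripper's body (76 mm by 85 mm) begins 54 mm behind the grasp point. The pads swing forward as they close: fully open they stand 13 mm farther back than shut.
Start: joints at [-1.142, 0.241, 0.005, 1.335, 0, 1.571], TCP at [0.208, -0.455, 0.304] pointing down, gripper open.
Joint ranges: [-2.72, 2.72], [-1.05, 1.87], [-1.09, 1.28], [-1.99, 2.15], [-1.42, 1.44], [-3.14, 3.14]. Speed limits (rad/s): [2.79, 2.79, 3.14, 3.14, 3.14, 3.14].

INTERFACE

Orientations are given as a unit quaternion [w, x, y, z].
In Python, from station import r, vision, order, models gives the robot as it stands.
- The arm moves only by the tool carry_out, never from a script. Its argument "commands" is a list of rows, each an object of numbers: "tx", "ty", "tz": the shift along the tool's x, y, z in units of 40 mm (1.0 is 40 mm); "ax", "ay", "az": the turn, a rotation vector about the tool's x, y, z in units of 5 degrees (1.0 is 5 degrees). A call has 1 to 20 rows; each row is the pose to reach, as a shift and turn from the pose commanded when the call began, along the tool's axes at that moment; what a row does not reach only later rows make up. A row lasts 1/12 s, in which the tool goes at most 41.7 mm and 7.16 degrees, less where a joint would pass 70% of its speed; a pose out of reach is approached as far as the arm can. A call with a gripper value outside its range is refused whole. "jaw" is the opening, from -1 (shut) to 1 (fully open), set as the call begins (left out, the last holds). The fingers move at their own pace and stop on an object; the grip force is fixed at half the most. Time passes only in rows, so rows that repeat a pose let the fingers close. It gives the time, the measured TCP pose, the force and the opening at its end, in the units of the state.
- r.get_obs(): the state, without advancing time (a new reading comes with each control period).
- vision.snapshot(name): name is "scene" or "top" or "wrist"; returns a dict with "frame" (384x512x3 uint8, blue, green, red), "vfov" (degrees; the focal length in pixels is half the picture's height over the tangent of half this angle, whatever the lens; pixels are square), "cx", "cy" (the principal point, pixels), "R" (3x3) and "t" (3): a world point X has camera coordinates R X + t. Camera axes: x right, y down, z forward; pixel columns grow to the right and rows downward; lengths in m; the calibration is good to about 2 mm. A picture is of the moment at which its call begins. There is no depth.
- order.hand_in(): hands the job in, once; it reports no verdict.
Trained networks look in a picture, given as the dict that the camera call returned (one of the last four; its "shot" number tells which), for a name from the list of things; names that differ only in an ending like _2 or _b are one class to them, and where a whole thing is asked for, a point or a joint stands for the part that bears it (a point fixed in the world has none). Each returns a list of dicts, best first, with "conf" (0 to 1); they miss things now and then, are a little off and sometimes report something else, mostly with a low value. They report only what shows in the picture. A call takes as long as a camera call.
- models.recognise(target, picture): "pixel" ([column, row] in pixels, amid what is visible of it).
The state is a dict: "t": time; "joint_pos": joint angles; "qvel": joint speeds; "tau": joint torques, N m; "position": TCP position; "ee_rot": TCP orientation; "ft_force": force on the tool from outside, world axes, zero at the start; "torque": the same for the moment, N m; "finger_gap": finger opening in m.
Only numpy, scipy, OpenCV 4.12 (cv2) and the standard library are available. Lean on these libraries where they do the work, as an engineer would, in place of code of your own. Each camera call takes 0.05 s, during which the arm holds its last target.

TASK

The finished brass bushing is held in the slide clamp; its nut has a left-hand thread, so undo it by pushing the red-ball lever clockwise as seen from above, never tightening it further. When the nut is well loose, slide the blue jaw fully open by its upright post while the bushing stays in place, then lift the bushing out and set it down gently, upright, in the green tray. Leave the jaw open and the nut loose, and leave the grease jar, hex key, bolt and loose nut where they are.

Things in the scene. Friction and masses are not known exactly. Their poses are not given: they have to be found in the camera images.
- clamp: slide clamp, bolted down, grey base plate 14 mm thick. Origin on the table; z up, own +y from sliding to fixed jaw; mm: plate x +-65, y -141..76. Fixed jaw x +-45, y 45..70, top 42. Blue sliding jaw (shut) x +-39, y -20..9, top 46; its lip, x +-20, z 46..53, overhangs the bushing by 9; two arms, 30 high, run back to y -100 beside the stud. The jaw opens along -y
- nut_lever (a joint): clamp nut with lever, left-hand thread, rad; grows CLOCKWISE seen from above = loosening. Starts at 0 to 0.2 (tight); anticlockwise tightens, hard stop at -0.2; below -0.12 is overtightened. The jaw is locked until about 1.1; stop between 1.25 and 1.7 (end stop 1.8). Friction 0.2 N m (about 3 N at the ball); it stays where it is left
- stud_axis (a point): point on the vertical axis of the nut, 55 mm above the table, at (0, -66) mm in the clamp's frame; does not move. Washer, nut (32 mm across corners, top at 50 mm) and stud top (58 mm) are here
- lever_ball (a point): centre of the red ball (22 mm diameter) at the end of the lever, 85 mm from the nut's axis, 60 mm above the table. The lever is a 10 mm round bar that rises from z = 46 mm at radius 30 mm to 60 mm at the ball; it points to the clamp's +x side when tight and swings clockwise towards its -y end
- jaw (a joint): opening of the blue sliding jaw, m: 0 shut, 0.034 fully open (stop). Slides with about 3 N once the nut is loose, and stays where it is left; open means more than 0.024
- push_post (a point): upright post on the sliding jaw, 12 mm diameter with a 15 mm black cap, from z = 46 to 82 mm; this point is on its axis 66 mm above the table. Push it along the clamp's -y to open the jaw
- nest (a point): centre of the bushing's seat in the clamp, 29 mm above the table, at (0, 27) mm in the clamp's frame; does not move
- bushing_mid (a point): centre (half-way up) of the brass bushing, 36 mm diameter, 30 mm high, with a bore, standing upright on the clamp's base plate (14 mm above the table) between the jaws; z along its axis. Pick it from above across the clamp's x, where both sides are free
- tray: green plastic tray, fixed, 130 x 130 mm, walls 18 mm high and 4 mm thick, floor 4 mm thick; origin at the centre of its underside, x and y along its sides; it is left or right of the clamp
- grease_jar_mid (a point): white jar with blue lid, 66 mm diameter, 60 mm high; centre. Leave alone
- hex_key_mid (a point): black L-shaped hex key 93 x 33 x 6 mm lying flat; centre. Leave alone
- bolt_mid (a point): steel bolt 71 x 28 x 24 mm lying on its side; centre. Leave alone
- loose_nut_mid (a point): loose steel nut 24 x 28 x 13 mm on the table; centre. Leave alone
- bushing: the same brass bushing; origin at the centre of its underside

How it is judged:
By the outcome, as a careful person would: the job done as asked, in the order asked, and still so for the second after the job is handed in, with the robot touching nothing.
It also fails if it takes over 64 s, if anything falls off the work surface, if the arm or the gripper's body presses on something with over 40 N, if the wrist force passes 120 N, or if a joint passes its speed limit or range.

## Working session

There is one attempt and no reset: what is moved stays moved. The work goes in short steps, Python scripts to look and compute and a tool call to move; the robot and the scene stay as the last step left them, time stands still between calls to the robot, and variables do not carry over. Pictures are saved under pics/ and viewed, and the job is handed in when it is done.

Besides the shell and the picture viewer there is one more tool, called after "Call:" in YAML: its name, and indented under it one key for each argument. carry_out: Moves the arm, as the interface text tells. Its arguments: {"type":"object","properties":{"commands":{"type":"array","items":{"type":"object","properties":{"tx":{"type":"number"},"ty":{"type":"number"},"tz":{"type":"number"},"ax":{"type":"number"},"ay":{"type":"number"},"az":{"type":"number"}}}},"jaw":{"type":"number"}},"required":["commands"]}

```bash
mkdir -p pics; ls; cat > h.py <<'E'
import numpy as np,cv2
from station import r,vision,order,models
def ray(p,px):
    f=p["frame"].shape[0]/2/np.tan(np.radians(p["vfov"])/2)
    R=np.array(p["R"]);t=np.array(p["t"])
    d=R.T@np.array([(px[0]-p["cx"])/f,(px[1]-p["cy"])/f,1.]);c=-R.T@t
    return c,d
def atz(p,px,z):
    c,d=ray(p,px);return c+d*(z-c[2])/d[2]
def proj(p,X):
    f=p["frame"].shape[0]/2/np.tan(np.radians(p["vfov"])/2)
    q=np.array(p["R"])@np.array(X)+np.array(p["t"]);return np.array([p["cx"]+f*q[0]/q[2],p["cy"]+f*q[1]/q[2]])
E
python3 - <<'E'
from h import *
P={}
for n in("top","scene"):
    p=vision.snapshot(n);P[n]=p
    cv2.imwrite(f"pics/{n}0.png",cv2.resize(p["frame"],(800,600)))
    print(n,p["vfov"],p["cx"],p["cy"],-np.array(p["R"]).T@np.array(p["t"]))
    for k,z in dict(lever_ball=.06,push_post=.066,bushing_mid=.044,tray=.01,clamp=.014,grease_jar_mid=.06,hex_key_mid=.003,bolt_mid=.012,loose_nut_mid=.01,jaw=.046,nut_lever=.055).items():
        for d in models.recognise(k,p)[:2]: print(k,round(d["conf"],2),np.round(d["pixel"],1),np.round(atz(p,d["pixel"],z),4))
o=r.get_obs();print(o)
E
```

```text
pics
top 48.801535834543664 249.73713265528446 189.28290800537224 [ 0.25178518 -0.02390977  1.49585654]
lever_ball 0.57 [260.6 188.3] [ 0.5077 -0.0823  0.06  ]
push_post 0.84 [245.8 193.4] [ 0.4897 -0.0309  0.066 ]
push_post 0.59 [247.7 193.6] [ 0.4889 -0.0374  0.066 ]
bushing_mid 0.41 [230.  191.3] [0.5016 0.0238 0.044 ]
tray 0.67 [156.6 188.7] [0.5209 0.2857 0.01  ]
clamp 0.68 [248.3 192.4] [ 0.5018 -0.0401  0.014 ]
grease_jar_mid 0.54 [326.1 192.8] [ 0.4885 -0.3078  0.06  ]
hex_key_mid 0.64 [342.9 152.4] [ 0.6462 -0.3878  0.003 ]
bolt_mid 0.56 [156.7 238.3] [0.3452 0.2814 0.012 ]
jaw 0.72 [244.6 192.1] [ 0.4977 -0.0269  0.046 ]
nut_lever 0.6 [260.5 189.2] [ 0.5055 -0.082   0.055 ]
nut_lever 0.54 [250.3 192.9] [ 0.493  -0.0465  0.055 ]
scene 43.27152207433104 260.2304311252545 191.59569710922926 [-0.00909884  0.90801742  0.83791195]
lever_ball 0.73 [261.3 187.7] [ 0.514 -0.051  0.06 ]
lever_ball 0.2 [261.2 209.1] [0.4692 0.0342 0.06  ]
push_post 0.79 [265.  200.7] [0.4734 0.0045 0.066 ]
bushing_mid 0.7 [251.7 210. ] [0.4998 0.031  0.044 ]
bushing_mid 0.41 [143.5 250.7] [0.6566 0.28
[... 448 characters left out ...]
88.6] [ 0.5208 -0.0506  0.055 ]
{'t': 1.2, 'joint_pos': array([-1.14198437e+00,  2.40595164e-01,  4.99271671e-03,  1.33522241e+00,
        1.28963472e-05,  1.57080044e+00]), 'qvel': array([-0.00075171,  0.000462  ,  0.00129351, -0.00043492,  0.0006153 ,
       -0.000115  ]), 'tau': array([-1.76623267e-03, -3.72220767e+01,  2.52692235e+01,  1.37748950e-03,
       -7.55127485e-05, -4.30274142e-06]), 'position': array([ 0.20789342, -0.4547189 ,  0.3039061 ]), 'ee_rot': array([-1.53101890e-05,  9.77103392e-01,  2.12765037e-01,  3.26540878e-06]), 'ft_force': array([ 0.04495973,  0.3614319 , -0.7090138 ]), 'torque': array([-0.0230745 ,  0.04268474,  0.05404468]), 'finger_gap': 0.08548045590297501}
```

```bash
python3 - <<'E'
from h import *
for n,(x0,y0,w,h) in {"top":(130,130,240,150),"scene":(130,130,200,150)}.items():
    p=vision.snapshot(n)
    import pickle;pickle.dump(p,open(f"{n}.pkl","wb"))
    f=p["frame"][y0:y0+h,x0:x0+w]
    s=800/w if 800/w*h<600 else 600/h
    cv2.imwrite(f"pics/{n}1.png",cv2.resize(f,None,fx=s,fy=s,interpolation=cv2.INTER_CUBIC));print(s)
E
```

```text
3.3333333333333335
4.0
```

View pics/top1.png

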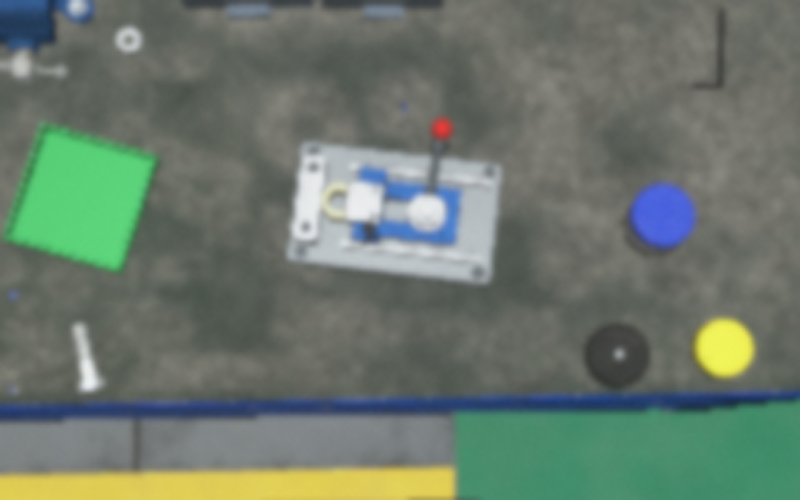

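View pics/scene1.png

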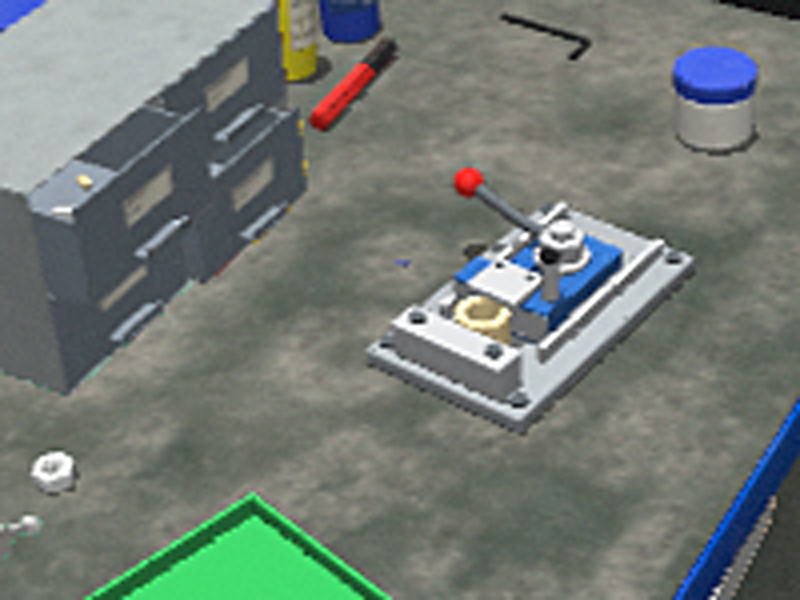

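View pics/scene0.png

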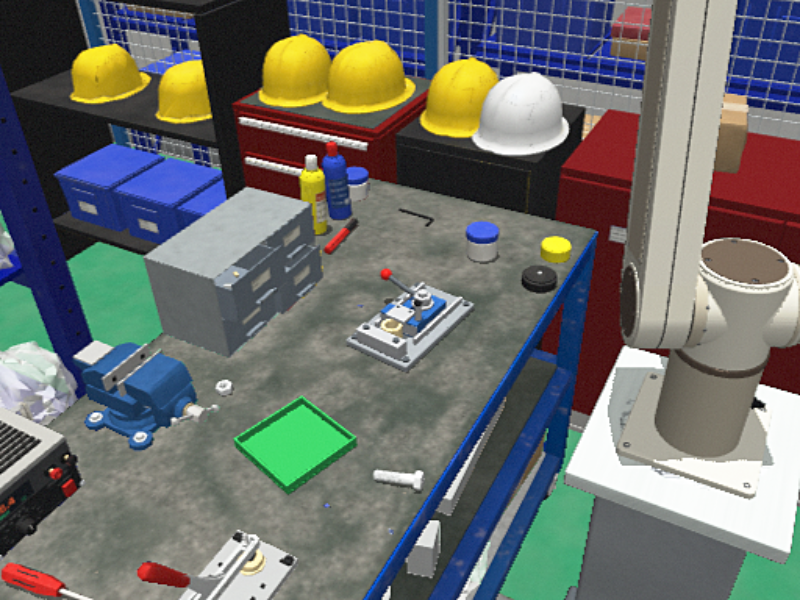

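```bash
cat > fit.py <<'E'
from h import *
import pickle
from scipy.optimize import least_squares
T=pickle.load(open("top.pkl","rb"));S=pickle.load(open("scene.pkl","rb"))
obs=[]
for X,px in [((65,76,14),(305,143)),((65,-141,14),(502,163)),((-65,-141,14),(490,284)),((-65,76,14),(288,260)),((45,70,42),(303,152)),((45,45,42),(325,152)),((-45,70,42),(295,238)),((-45,45,42),(317,240))]:
    obs.append((T,X,np.array(px)/3.3333+130))
for X,px in [((65,76,14),(369,347)),((-65,76,14),(522,427)),((-65,-141,14),(693,256)),((45,70,42),(379,325)),((-45,70,42),(503,376)),((-45,45,42),(522,348))]:
    obs.append((S,X,np.array(px)/4+130))
def w(q,X):
    c,s=np.cos(q[2]),np.sin(q[2]);X=np.array(X)/1000
    return np.array([q[0]+c*X[0]-s*X[1],q[1]+s*X[0]+c*X[1],X[2]])
def res(q): return np.concatenate([proj(p,w(q,X))-px for p,X,px in obs])
if __name__=="__main__":
    s=least_squares(res,[.5,-.04,-.1],loss="soft_l1");print(s.x,np.round(s.fun.reshape(-1,2),1))
    q=s.x;np.save("q.npy",q)
    for n,X in dict(stud=(0,-66,55),nest=(0,27,29)).items(): print(n,w(q,X))
    for p,l in((T,"T"),(S,"S")):
        print(l,[np.round(proj(p,w(q,X))) for X in((0,-66,58),(0,27,44))])
E
python3 fit.py
python3 - <<'E'
from h import *
p=vision.snapshot("wrist");o=r.get_obs();c,d=ray(p,(256,192));print(c-o["position"],d,p["vfov"])
E
```

```text
[ 0.5035085  -0.00710954 -0.13116184] [[-1.5 -1. ]
 [-0.3 -0.2]
 [-0.4 -0.5]
 [-1.  -0.3]
 [-0.3  0.3]
 [ 0.1  1.1]
 [-1.2 -0.3]
 [-0.6 -0. ]
 [-0.5 -0.1]
 [ 0.2 -2.4]
 [ 1.2 -0.7]
 [ 3.5 -1.3]
 [-0.2 -2. ]
 [ 0.7 -0.1]]
stud [ 0.49487662 -0.07254264  0.055     ]
nest [0.50703973 0.01965855 0.029     ]
T [array([258., 192.]), array([231., 190.])]
S [array([271., 186.]), array([251., 207.])]
[0.06490092 0.03098471 0.06980038] [-0.24376267 -0.14304257 -0.95963047] 62.38726585868896
```

Call:
carry_out:
  commands:
    - {"tx":10.95,"ty":-6.4,"az":-11.6}
    - {"tx":10.95,"ty":-6.4,"az":-11.6}
    - {"tx":10.95,"ty":-6.4,"az":-11.6}
    - {"tx":10.95,"ty":-6.4,"az":-11.6}
    - {"tx":10.95,"ty":-6.4,"az":-11.6}
    - {"tx":10.95,"ty":-6.4,"az":-11.6}
    - {"tx":10.95,"ty":-6.4,"az":-11.6}
    - {"tx":10.95,"ty":-6.4,"az":-11.6}
    - {"tx":10.95,"ty":-6.4,"az":-11.6}
    - {"tx":10.95,"ty":-6.4,"az":-11.6}
    - {"tx":10.95,"ty":-6.4,"az":-11.6}
    - {"tx":10.95,"ty":-6.4,"az":-11.6}
    - {"tx":10.95,"ty":-6.4,"az":-11.6}
    - {"tx":10.95,"ty":-6.4,"az":-11.6}
    - {"tx":10.95,"ty":-6.4,"az":-11.6}
    - {"tx":10.95,"ty":-6.4,"az":-11.6}
    - {"tx":10.95,"ty":-6.4,"az":-11.6}
    - {"tx":10.95,"ty":-6.4,"az":-11.6}
  jaw: -1

```text
invalid input at $.commands[0]: expected keys tx, ty, tz, ax, ay, az
```

```bash
python3 - <<'E'
from h import *
import pickle
p=vision.snapshot("wrist");pickle.dump(p,open("w1.pkl","wb"))
o=r.get_obs();print(o["t"],o["position"],o["ee_rot"],o["joint_pos"],o["finger_gap"])
cv2.imwrite("pics/w1.png",cv2.resize(p["frame"],(800,600),interpolation=cv2.INTER_CUBIC))
for k,z in dict(lever_ball=.06,push_post=.082,bushing_mid=.044).items():
    for d in models.recognise(k,p)[:2]: print(k,round(d["conf"],2),np.round(d["pixel"],1),np.round(atz(p,d["pixel"],z),4))
E
```

```text
1.4 [ 0.20789818 -0.45474764  0.30392708] [3.59671859e-05 9.77103956e-01 2.12762444e-01 1.03210742e-05] [-1.14199590e+00  2.40573816e-01  5.01967562e-03  1.33516751e+00
  4.86474973e-06  1.57079422e+00] 0.08547360644537813
```

View pics/w1.png

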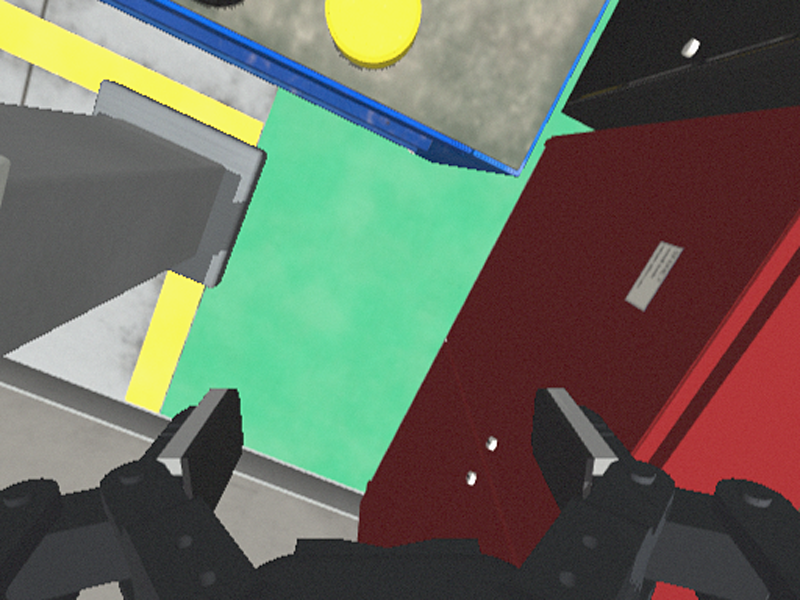

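Call:
carry_out:
  commands:
    - {"tx":10.1,"ty":-4.6,"tz":0,"ax":0,"ay":0,"az":-11.6}
    - {"tx":10.1,"ty":-4.6,"tz":0,"ax":0,"ay":0,"az":-11.6}
    - {"tx":10.1,"ty":-4.6,"tz":0,"ax":0,"ay":0,"az":-11.6}
    - {"tx":10.1,"ty":-4.6,"tz":0,"ax":0,"ay":0,"az":-11.6}
    - {"tx":10.1,"ty":-4.6,"tz":0,"ax":0,"ay":0,"az":-11.6}
    - {"tx":10.1,"ty":-4.6,"tz":0,"ax":0,"ay":0,"az":-11.6}
    - {"tx":10.1,"ty":-4.6,"tz":0,"ax":0,"ay":0,"az":-11.6}
    - {"tx":10.1,"ty":-4.6,"tz":0,"ax":0,"ay":0,"az":-11.6}
    - {"tx":10.1,"ty":-4.6,"tz":0,"ax":0,"ay":0,"az":-11.6}
    - {"tx":10.1,"ty":-4.6,"tz":0,"ax":0,"ay":0,"az":-11.6}
    - {"tx":10.1,"ty":-4.6,"tz":0,"ax":0,"ay":0,"az":-11.6}
    - {"tx":10.1,"ty":-4.6,"tz":0,"ax":0,"ay":0,"az":-11.6}
    - {"tx":10.1,"ty":-4.6,"tz":0,"ax":0,"ay":0,"az":-11.6}
    - {"tx":10.1,"ty":-4.6,"tz":0,"ax":0,"ay":0,"az":-11.6}
    - {"tx":10.1,"ty":-4.6,"tz":0,"ax":0,"ay":0,"az":-11.6}
    - {"tx":10.1,"ty":-4.6,"tz":0,"ax":0,"ay":0,"az":-11.6}
  jaw: -1

```text
t: 2.88
position: [0.4981, -0.1205, 0.3041]
ee_rot: [0.0, 0.752, 0.659, -0.0]
ft_force: [-0.0, -0.5, -0.2]
finger_gap: -0.0001
```

```bash
python3 - <<'E'
from h import *
import pickle
p=vision.snapshot("wrist");pickle.dump(p,open("w2.pkl","wb"))
o=r.get_obs();print(o["t"],o["position"],o["ee_rot"],o["joint_pos"],o["finger_gap"])
cv2.imwrite("pics/w2.png",cv2.resize(p["frame"],(800,600),interpolation=cv2.INTER_CUBIC))
for k,z in dict(lever_ball=.06,push_post=.082,bushing_mid=.044).items():
    for d in models.recognise(k,p)[:2]: print(k,round(d["conf"],2),np.round(d["pixel"],1),np.round(atz(p,d["pixel"],z),4))
E
```

```text
2.9333 [ 0.49814927 -0.12051395  0.30410145] [ 8.66530813e-05  7.52161999e-01  6.58978239e-01 -1.17309655e-05] [-2.37309172e-01  2.65270022e-01  3.81347679e-02  1.34353294e+00
 -1.19029015e-04  1.46536443e+00] 5.4601915466502824e-05
lever_ball 0.71 [260.7 128.4] [ 0.5154 -0.0768  0.06  ]
push_post 0.7 [237.3  74.8] [ 0.5001 -0.0269  0.082 ]
bushing_mid 0.94 [240.2  15.1] [0.5093 0.0269 0.044 ]
```

View pics/w2.png

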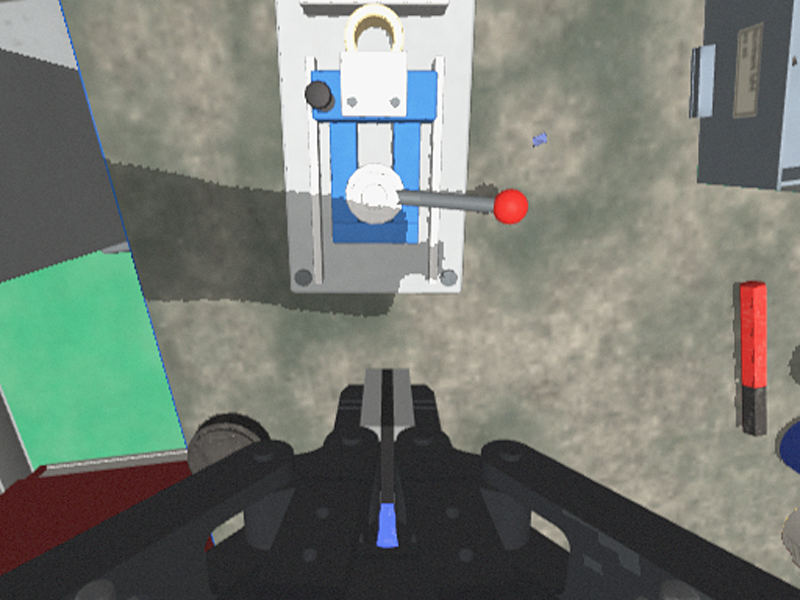

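```bash
python3 - <<'E'
from h import *
from fit import w
import pickle
p=pickle.load(open("w2.pkl","rb"));q=np.load("q.npy")
def inv(X):
    c,s=np.cos(q[2]),np.sin(q[2]);d=np.array(X[:2])-q[:2];return np.round([1000*(c*d[0]+s*d[1]),1000*(-s*d[0]+c*d[1])],1)
for n,px,z in [("ball",(510,207),.06),("post",(319,95),.082),("stud",(375,195),.058),("bush",(374,38),.044),("c-",(291,291),.014),("c+",(463,291),.014),("railL",(319,280),.022),("railR",(432,280),.022),("railLtop",(310,57),.022),("railRtop",(440,55),.022)]:
    X=atz(p,np.array(px)/1.5625,z);print(n,np.round(X,4),inv(X))
E
```

```text
ball [ 0.5786 -0.089   0.06  ] [ 85.2 -71.4]
post [ 0.4737 -0.0121  0.082 ] [-28.9  -8.9]
stud [ 0.4959 -0.0709  0.058 ] [  0.8 -64.2]
bush [0.5075 0.0194 0.044 ] [ 0.4 26.8]
c- [ 0.4221 -0.1361  0.014 ] [ -63.9 -138.5]
c+ [ 0.5505 -0.153   0.014 ] [  65.6 -138.5]
railL [ 0.4458 -0.1286  0.022 ] [ -41.4 -128. ]
railR [ 0.5277 -0.1393  0.022 ] [  41.3 -127.9]
railLtop [0.4651 0.0183 0.022 ] [-41.4  20.2]
railRtop [0.5484 0.0086 0.022 ] [42.4 21.4]
```

Call:
carry_out:
  commands:
    - {"tx":1.78,"ty":1.86,"tz":0,"ax":0,"ay":0,"az":0}
    - {"tx":1.78,"ty":1.86,"tz":0,"ax":0,"ay":0,"az":0}
    - {"tx":1.78,"ty":1.86,"tz":0,"ax":0,"ay":0,"az":0}
    - {"tx":1.78,"ty":1.86,"tz":1,"ax":0,"ay":0,"az":0}
    - {"tx":1.78,"ty":1.86,"tz":2,"ax":0,"ay":0,"az":0}
    - {"tx":1.78,"ty":1.86,"tz":3,"ax":0,"ay":0,"az":0}
    - {"tx":1.78,"ty":1.86,"tz":3.8,"ax":0,"ay":0,"az":0}
    - {"tx":1.78,"ty":1.86,"tz":4.4,"ax":0,"ay":0,"az":0}
    - {"tx":1.78,"ty":1.86,"tz":4.65,"ax":0,"ay":0,"az":0}
    - {"tx":1.78,"ty":1.86,"tz":4.65,"ax":0,"ay":0,"az":0}

```text
t: 3.92
position: [0.5798, -0.0586, 0.1151]
ee_rot: [-0.002, 0.752, 0.66, -0.002]
ft_force: [-0.8, -0.7, -0.4]
finger_gap: 0.0001
```

```bash
python3 - <<'E'
from h import *
p=vision.snapshot("wrist")
o=r.get_obs();print(o["t"],o["position"],o["joint_pos"],o["ft_force"])
cv2.imwrite("pics/w3.png",cv2.resize(p["frame"],(800,600),interpolation=cv2.INTER_CUBIC))
# path: finger centre rigidly turned about stud, with tool turn limited
import numpy as np
for th in np.arange(0,1.56,.1):
    pass
E
```

```text
3.9667 [ 0.58131132 -0.05867732  0.11731178] [-1.00599660e-01  5.46191273e-01 -4.83837746e-02  9.78280565e-01
  2.09156580e-06  1.60035534e+00] [-0.89556993  0.47575943  1.59746242]
```

View pics/w3.png

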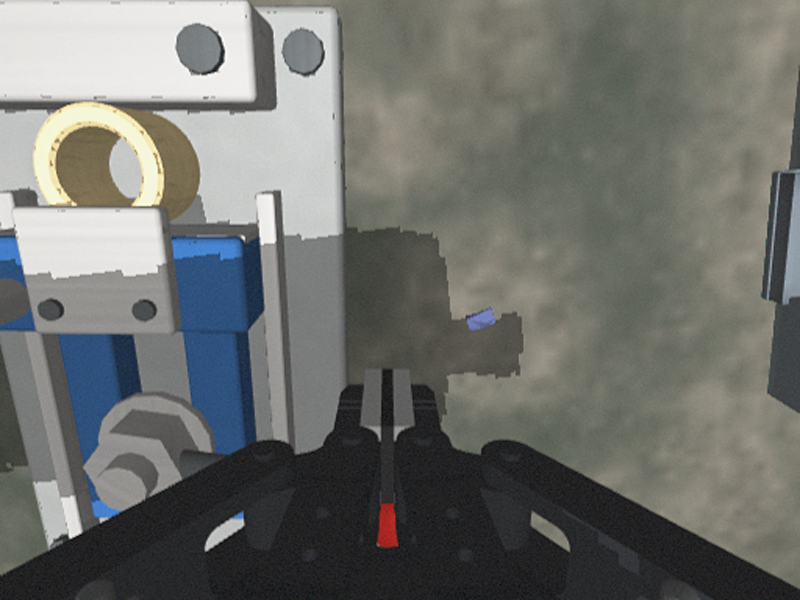

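```bash
cat > arc.py <<'E'
import numpy as np,sys
a,b,n,x0,y0=map(float,sys.argv[1:6]) # start/stop angle, rows, start clamp TCP mm
sx,sy=0.4,-65.
# tool axes at call start: rotated clockwise by a from clamp: tool x=clamp y rotated, tool y=clamp x rotated
tx=np.array([np.sin(a),np.cos(a)]);ty=np.array([np.cos(a),-np.sin(a)])
out=[]
for th in np.linspace(a,b,int(n)+1)[1:]:
    c,s=np.cos(th),np.sin(th)
    P=np.array([sx+c*83.5+s*22,sy-s*83.5+c*22])
    d=(P-[x0,y0])/40
    out.append('{"tx": %.2f, "ty": %.2f, "tz": 0, "ax": 0, "ay": 0, "az": %.2f}'%(d@tx,d@ty,np.degrees(th-a)/5))
print("["+", ".join(out)+"]");print(P)
E
python3 arc.py 0 .75 20 83.9 -41.5
```

```text
[{"tx": -0.12, "ty": 0.02, "tz": 0, "ax": 0, "ay": 0, "az": 0.43}, {"tx": -0.20, "ty": 0.04, "tz": 0, "ax": 0, "ay": 0, "az": 0.86}, {"tx": -0.28, "ty": 0.05, "tz": 0, "ax": 0, "ay": 0, "az": 1.29}, {"tx": -0.36, "ty": 0.06, "tz": 0, "ax": 0, "ay": 0, "az": 1.72}, {"tx": -0.44, "ty": 0.07, "tz": 0, "ax": 0, "ay": 0, "az": 2.15}, {"tx": -0.52, "ty": 0.07, "tz": 0, "ax": 0, "ay": 0, "az": 2.58}, {"tx": -0.60, "ty": 0.07, "tz": 0, "ax": 0, "ay": 0, "az": 3.01}, {"tx": -0.68, "ty": 0.07, "tz": 0, "ax": 0, "ay": 0, "az": 3.44}, {"tx": -0.76, "ty": 0.06, "tz": 0, "ax": 0, "ay": 0, "az": 3.87}, {"tx": -0.84, "ty": 0.06, "tz": 0, "ax": 0, "ay": 0, "az": 4.30}, {"tx": -0.92, "ty": 0.05, "tz": 0, "ax": 0, "ay": 0, "az": 4.73}, {"tx": -1.00, "ty": 0.03, "tz": 0, "ax": 0, "ay": 0, "az": 5.16}, {"tx": -1.08, "ty": 0.01, "tz": 0, "ax": 0, "ay": 0, "az": 5.59}, {"tx": -1.16, "ty": -0.01, "tz": 0, "ax": 0, "ay": 0, "az": 6.02}, {"tx": -1.24, "ty": -0.03, "tz": 0, "ax": 0, "ay": 0, "az": 6.45}, {"tx": -1.31, "ty": -0.05, "tz": 0, "ax": 0, "ay": 0, "az": 6.88}, {"tx": -1.39, "ty": -0.08, "tz": 0, "ax": 0, "ay": 0, "az": 7.31}, {"tx": -1.46, "ty": -0.11, "tz": 0, "ax": 0, "ay": 0, "az": 7.73}, {"tx": -1.54, "ty": -0.15, "tz": 0, "ax": 0, "ay": 0, "az": 8.16}, {"tx": -1.61, "ty": -0.19, "tz": 0, "ax": 0, "ay": 0, "az": 8.59}]
[  76.49207327 -105.81968135]
```

Call:
carry_out:
  commands:
    - {"tx":-0.12,"ty":0.02,"tz":0,"ax":0,"ay":0,"az":0.43}
    - {"tx":-0.2,"ty":0.04,"tz":0,"ax":0,"ay":0,"az":0.86}
    - {"tx":-0.28,"ty":0.05,"tz":0,"ax":0,"ay":0,"az":1.29}
    - {"tx":-0.36,"ty":0.06,"tz":0,"ax":0,"ay":0,"az":1.72}
    - {"tx":-0.44,"ty":0.07,"tz":0,"ax":0,"ay":0,"az":2.15}
    - {"tx":-0.52,"ty":0.07,"tz":0,"ax":0,"ay":0,"az":2.58}
    - {"tx":-0.6,"ty":0.07,"tz":0,"ax":0,"ay":0,"az":3.01}
    - {"tx":-0.68,"ty":0.07,"tz":0,"ax":0,"ay":0,"az":3.44}
    - {"tx":-0.76,"ty":0.06,"tz":0,"ax":0,"ay":0,"az":3.87}
    - {"tx":-0.84,"ty":0.06,"tz":0,"ax":0,"ay":0,"az":4.3}
    - {"tx":-0.92,"ty":0.05,"tz":0,"ax":0,"ay":0,"az":4.73}
    - {"tx":-1.0,"ty":0.03,"tz":0,"ax":0,"ay":0,"az":5.16}
    - {"tx":-1.08,"ty":0.01,"tz":0,"ax":0,"ay":0,"az":5.59}
    - {"tx":-1.16,"ty":-0.01,"tz":0,"ax":0,"ay":0,"az":6.02}
    - {"tx":-1.24,"ty":-0.03,"tz":0,"ax":0,"ay":0,"az":6.45}
    - {"tx":-1.31,"ty":-0.05,"tz":0,"ax":0,"ay":0,"az":6.88}
    - {"tx":-1.39,"ty":-0.08,"tz":0,"ax":0,"ay":0,"az":7.31}
    - {"tx":-1.46,"ty":-0.11,"tz":0,"ax":0,"ay":0,"az":7.73}
    - {"tx":-1.54,"ty":-0.15,"tz":0,"ax":0,"ay":0,"az":8.16}
    - {"tx":-1.61,"ty":-0.19,"tz":0,"ax":0,"ay":0,"az":8.59}

```text
t: 5.63
position: [0.5687, -0.1216, 0.1212]
ee_rot: [0.001, 0.941, 0.338, 0.004]
ft_force: [2.5, 0.5, -1.8]
finger_gap: 0.0001
```

```bash
python3 - <<'E'
from h import *
p=vision.snapshot("wrist");p2=vision.snapshot("top");o=r.get_obs();print(o["t"],o["position"],o["joint_pos"],o["ft_force"])
cv2.imwrite("pics/w4.png",np.hstack([cv2.resize(p["frame"],(400,300)),cv2.resize(p2["frame"][150:240,200:320],(400,300))]))
E
python3 arc.py .75 1.47 18 76.5 -105.8
```

```text
5.7333 [ 0.56830749 -0.12200409  0.12107506] [-2.11652655e-01  5.31845590e-01 -6.23534695e-02  9.69679394e-01
  4.59768734e-04  2.23887741e+00] [1.98203382 0.34302684 0.24161174]
[{"tx": -0.08, "ty": 0.02, "tz": 0, "ax": 0, "ay": 0, "az": 0.46}, {"tx": -0.17, "ty": 0.04, "tz": 0, "ax": 0, "ay": 0, "az": 0.92}, {"tx": -0.25, "ty": 0.05, "tz": 0, "ax": 0, "ay": 0, "az": 1.38}, {"tx": -0.34, "ty": 0.06, "tz": 0, "ax": 0, "ay": 0, "az": 1.83}, {"tx": -0.43, "ty": 0.07, "tz": 0, "ax": 0, "ay": 0, "az": 2.29}, {"tx": -0.51, "ty": 0.07, "tz": 0, "ax": 0, "ay": 0, "az": 2.75}, {"tx": -0.60, "ty": 0.07, "tz": 0, "ax": 0, "ay": 0, "az": 3.21}, {"tx": -0.69, "ty": 0.07, "tz": 0, "ax": 0, "ay": 0, "az": 3.67}, {"tx": -0.77, "ty": 0.06, "tz": 0, "ax": 0, "ay": 0, "az": 4.13}, {"tx": -0.86, "ty": 0.05, "tz": 0, "ax": 0, "ay": 0, "az": 4.58}, {"tx": -0.94, "ty": 0.04, "tz": 0, "ax": 0, "ay": 0, "az": 5.04}, {"tx": -1.03, "ty": 0.02, "tz": 0, "ax": 0, "ay": 0, "az": 5.50}, {"tx": -1.11, "ty": -0.00, "tz": 0, "ax": 0, "ay": 0, "az": 5.96}, {"tx": -1.19, "ty": -0.03, "tz": 0, "ax": 0, "ay": 0, "az": 6.42}, {"tx": -1.28, "ty": -0.05, "tz": 0, "ax": 0, "ay": 0, "az": 6.88}, {"tx": -1.36, "ty": -0.08, "tz": 0, "ax": 0, "ay": 0, "az": 7.33}, {"tx": -1.44, "ty": -0.12, "tz": 0, "ax": 0, "ay": 0, "az": 7.79}, {"tx": -1.51, "ty": -0.16, "tz": 0, "ax": 0, "ay": 0, "az": 8.25}]
[  30.69058443 -145.86241707]
```

View pics/w4.png

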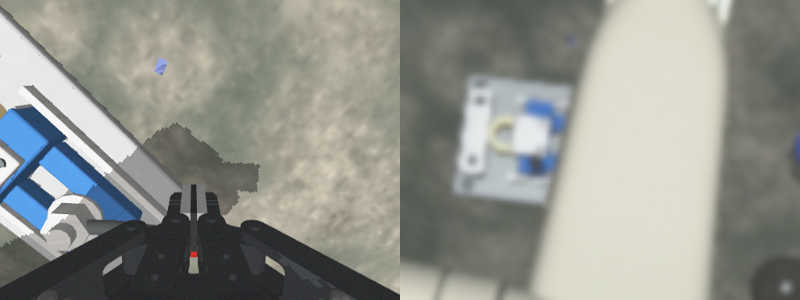

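Call:
carry_out:
  commands:
    - {"tx":-0.08,"ty":0.02,"tz":0.02,"ax":0,"ay":0,"az":0.46}
    - {"tx":-0.17,"ty":0.04,"tz":0.04,"ax":0,"ay":0,"az":0.92}
    - {"tx":-0.25,"ty":0.05,"tz":0.06,"ax":0,"ay":0,"az":1.38}
    - {"tx":-0.34,"ty":0.06,"tz":0.06,"ax":0,"ay":0,"az":1.83}
    - {"tx":-0.43,"ty":0.07,"tz":0.06,"ax":0,"ay":0,"az":2.29}
    - {"tx":-0.51,"ty":0.07,"tz":0.06,"ax":0,"ay":0,"az":2.75}
    - {"tx":-0.6,"ty":0.07,"tz":0.06,"ax":0,"ay":0,"az":3.21}
    - {"tx":-0.69,"ty":0.07,"tz":0.06,"ax":0,"ay":0,"az":3.67}
    - {"tx":-0.77,"ty":0.06,"tz":0.06,"ax":0,"ay":0,"az":4.13}
    - {"tx":-0.86,"ty":0.05,"tz":0.06,"ax":0,"ay":0,"az":4.58}
    - {"tx":-0.94,"ty":0.04,"tz":0.06,"ax":0,"ay":0,"az":5.04}
    - {"tx":-1.03,"ty":0.02,"tz":0.06,"ax":0,"ay":0,"az":5.5}
    - {"tx":-1.11,"ty":0,"tz":0.06,"ax":0,"ay":0,"az":5.96}
    - {"tx":-1.19,"ty":-0.03,"tz":0.06,"ax":0,"ay":0,"az":6.42}
    - {"tx":-1.28,"ty":-0.05,"tz":0.06,"ax":0,"ay":0,"az":6.88}
    - {"tx":-1.36,"ty":-0.08,"tz":0.06,"ax":0,"ay":0,"az":7.33}
    - {"tx":-1.44,"ty":-0.12,"tz":0.06,"ax":0,"ay":0,"az":7.79}
    - {"tx":-1.51,"ty":-0.16,"tz":0.06,"ax":0,"ay":0,"az":8.25}
    - {"tx":-1.51,"ty":-0.16,"tz":0.06,"ax":0,"ay":0,"az":8.25}

```text
t: 7.32
position: [0.5173, -0.1561, 0.1182]
ee_rot: [0.001, 1.0, -0.014, 0.003]
ft_force: [1.8, -2.0, 1.8]
finger_gap: 0.0001
```

```bash
python3 - <<'E'
from h import *
o=r.get_obs();print(o["t"],o["position"],o["ee_rot"],o["joint_pos"],o["ft_force"])
E
```

```text
7.3167 [ 0.51729662 -0.15607968  0.11816942] [ 0.00130347  0.99989032 -0.01445438  0.00295305] [-2.92657642e-01  4.66741314e-01 -1.84120113e-01  9.13539936e-01
 -8.84718656e-04  2.87784209e+00] [ 1.751213   -1.95180483  1.75166502]
```

Call:
carry_out:
  commands:
    - {"tx":0.3,"ty":0,"tz":0,"ax":0,"ay":0,"az":0}
    - {"tx":0.3,"ty":0,"tz":-0.6,"ax":0,"ay":0,"az":0}
    - {"tx":0.3,"ty":0,"tz":-1.6,"ax":0,"ay":0,"az":0}
    - {"tx":0.3,"ty":0,"tz":-2.6,"ax":0,"ay":0,"az":0}
    - {"tx":-0.5,"ty":-0.9,"tz":-3.55,"ax":0,"ay":0,"az":-16.85}
    - {"tx":-0.5,"ty":-0.9,"tz":-3.55,"ax":0,"ay":0,"az":-16.85}
    - {"tx":-0.5,"ty":-0.9,"tz":-3.55,"ax":0,"ay":0,"az":-16.85}
    - {"tx":-0.5,"ty":-0.9,"tz":-3.55,"ax":0,"ay":0,"az":-16.85}
    - {"tx":-0.5,"ty":-0.9,"tz":-3.55,"ax":0,"ay":0,"az":-16.85}
    - {"tx":-0.5,"ty":-0.9,"tz":-3.55,"ax":0,"ay":0,"az":-16.85}
    - {"tx":-0.5,"ty":-0.9,"tz":-3.55,"ax":0,"ay":0,"az":-16.85}
    - {"tx":-0.5,"ty":-0.9,"tz":-3.55,"ax":0,"ay":0,"az":-16.85}
    - {"tx":-0.5,"ty":-0.9,"tz":-3.55,"ax":0,"ay":0,"az":-16.85}
    - {"tx":-0.5,"ty":-0.9,"tz":-3.55,"ax":0,"ay":0,"az":-16.85}
    - {"tx":-0.5,"ty":-0.9,"tz":-3.55,"ax":0,"ay":0,"az":-16.85}
    - {"tx":-0.5,"ty":-0.9,"tz":-3.55,"ax":0,"ay":0,"az":-16.85}
    - {"tx":-0.5,"ty":-0.9,"tz":-3.55,"ax":0,"ay":0,"az":-16.85}
    - {"tx":-0.5,"ty":-0.9,"tz":-3.55,"ax":0,"ay":0,"az":-16.85}

```text
t: 8.82
position: [0.4964, -0.1182, 0.2582]
ee_rot: [0.0, 0.752, 0.66, 0.0]
ft_force: [0.0, -0.2, -0.5]
finger_gap: 0.0002
```

```bash
cat > loc.py <<'E'
from h import *
q=np.load("q.npy")
def inv(X):
    c,s=np.cos(q[2]),np.sin(q[2]);d=np.array(X[:2])-q[:2];return np.round([1000*(c*d[0]+s*d[1]),1000*(-s*d[0]+c*d[1])],1)
def st():
    o=r.get_obs();e=o["ee_rot"];print(round(o["t"],2),np.round(o["position"],4),"clamp",inv(o["position"]),"yaw",np.degrees(2*np.arctan2(e[2],e[1])),"F",np.round(o["ft_force"],1),"gap",o["finger_gap"],"j6",o["joint_pos"][5])
E
python3 - <<'E'
from loc import *
st()
p=vision.snapshot("wrist")
import pickle;pickle.dump(p,open("w5.pkl","wb"))
cv2.imwrite("pics/w5.png",cv2.resize(p["frame"],(800,600),interpolation=cv2.INTER_CUBIC))
E
```

```text
8.82 [ 0.4964 -0.1182  0.2582] clamp [   7.5 -111.1] yaw 82.53915300395211 F [ 0.  -0.2 -0.5] gap 0.00022956424209509064 j6 1.46713664635591
```

View pics/w5.png

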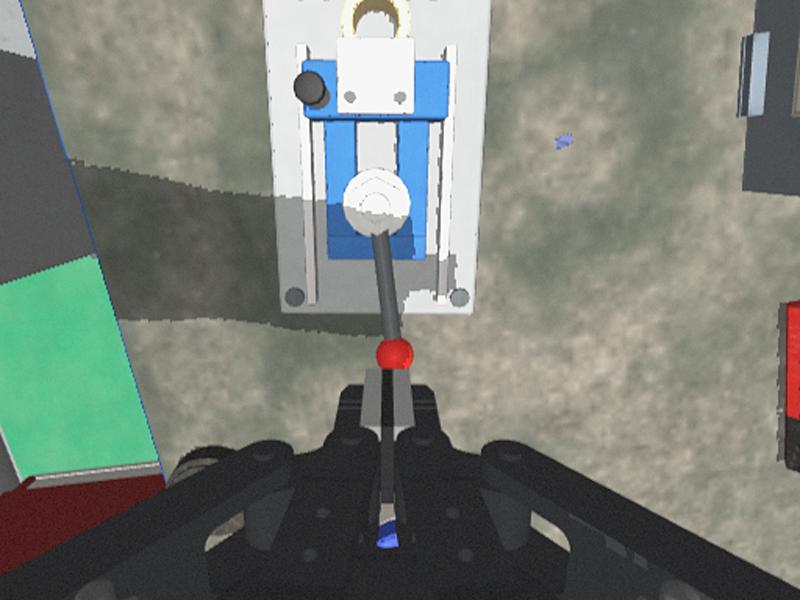

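```bash
python3 - <<'E'
from loc import *
import pickle
p=pickle.load(open("w5.pkl","rb"))
for n,px,z in [("ball",(394.5,354),.06),("stud",(374,206),.058),("post",(311,88),.082)]:
    print(n,inv(atz(p,np.array(px)/1.5625,z)))
E
```

```text
ball [  10.9 -149.3]
stud [ -0.7 -64.4]
post [-28.7  -8.7]
```

Call:
carry_out:
  commands:
    - {"tx":3.2,"ty":-0.91,"tz":0,"ax":0,"ay":0,"az":0}
    - {"tx":3.2,"ty":-0.91,"tz":0,"ax":0,"ay":0,"az":0}
    - {"tx":3.2,"ty":-0.91,"tz":0,"ax":0,"ay":0,"az":0}
    - {"tx":3.2,"ty":-0.91,"tz":0,"ax":0,"ay":0,"az":0}
    - {"tx":3.2,"ty":-0.91,"tz":1,"ax":0,"ay":0,"az":0}
    - {"tx":3.2,"ty":-0.91,"tz":1.9,"ax":0,"ay":0,"az":0}
    - {"tx":3.2,"ty":-0.91,"tz":2.6,"ax":0,"ay":0,"az":0}
    - {"tx":3.2,"ty":-0.91,"tz":3.0,"ax":0,"ay":0,"az":0}
    - {"tx":3.2,"ty":-0.91,"tz":3.13,"ax":0,"ay":0,"az":0}
    - {"tx":3.2,"ty":-0.91,"tz":3.13,"ax":0,"ay":0,"az":0}

```text
t: 9.7
position: [0.4758, 0.013, 0.1312]
ee_rot: [-0.001, 0.751, 0.66, -0.001]
ft_force: [-0.4, -0.2, 0.8]
finger_gap: 0.0003
```

```bash
python3 -c "
from loc import *
st()"
```

```text
9.7 [0.4758 0.013  0.1312] clamp [-30.1  16.4] yaw 82.57050813673297 F [-0.4 -0.2  0.8] gap 0.00030177583026775055 j6 1.72792955882619
```

Call:
carry_out:
  commands:
    - {"tx":-0.07,"ty":0.02,"tz":0,"ax":0,"ay":0,"az":0}
    - {"tx":-0.14,"ty":0.02,"tz":0,"ax":0,"ay":0,"az":0}
    - {"tx":-0.2,"ty":0.02,"tz":0,"ax":0,"ay":0,"az":0}
    - {"tx":-0.26,"ty":0.02,"tz":0,"ax":0,"ay":0,"az":0}
    - {"tx":-0.32,"ty":0.02,"tz":0,"ax":0,"ay":0,"az":0}
    - {"tx":-0.38,"ty":0.02,"tz":0,"ax":0,"ay":0,"az":0}
    - {"tx":-0.44,"ty":0.02,"tz":0,"ax":0,"ay":0,"az":0}
    - {"tx":-0.5,"ty":0.02,"tz":0,"ax":0,"ay":0,"az":0}
    - {"tx":-0.56,"ty":0.02,"tz":0,"ax":0,"ay":0,"az":0}
    - {"tx":-0.62,"ty":0.02,"tz":0,"ax":0,"ay":0,"az":0}
    - {"tx":-0.68,"ty":0.02,"tz":0,"ax":0,"ay":0,"az":0}
    - {"tx":-0.74,"ty":0.02,"tz":0,"ax":0,"ay":0,"az":0}
    - {"tx":-0.8,"ty":0.02,"tz":0,"ax":0,"ay":0,"az":0}
    - {"tx":-0.85,"ty":0.02,"tz":0,"ax":0,"ay":0,"az":0}
    - {"tx":-0.9,"ty":0.02,"tz":0,"ax":0,"ay":0,"az":0}
    - {"tx":-0.94,"ty":0.02,"tz":0,"ax":0,"ay":0,"az":0}
    - {"tx":-0.96,"ty":0.02,"tz":0,"ax":0,"ay":0,"az":0}

```text
t: 11.12
position: [0.4725, -0.0252, 0.1323]
ee_rot: [-0.0, 0.751, 0.66, -0.0]
ft_force: [2.7, 2.1, 2.2]
finger_gap: 0.0002
```

```bash
python3 - <<'E'
from loc import *
st()
p=vision.snapshot("wrist")
cv2.imwrite("pics/w6.png",cv2.resize(p["frame"],(800,600),interpolation=cv2.INTER_CUBIC))
E
```

```text
11.12 [ 0.4725 -0.0252  0.1323] clamp [-28.4 -22. ] yaw 82.60514277697874 F [2.7 2.1 2.2] gap 0.00022251917285658038 j6 1.6466750571385995
```

View pics/w6.png

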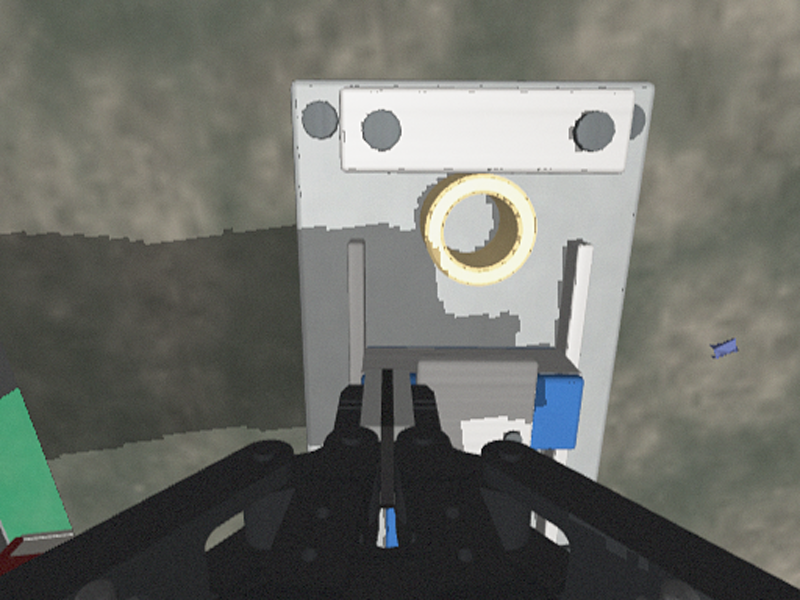

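Call:
carry_out:
  commands:
    - {"tx":-0.03,"ty":0,"tz":0,"ax":0,"ay":0,"az":0}
    - {"tx":-0.06,"ty":0,"tz":0,"ax":0,"ay":0,"az":0}
    - {"tx":-0.07,"ty":0,"tz":0,"ax":0,"ay":0,"az":0}
    - {"tx":-0.07,"ty":0,"tz":0,"ax":0,"ay":0,"az":0}

```text
t: 11.5
position: [0.4722, -0.0272, 0.1322]
ee_rot: [-0.001, 0.751, 0.66, 0.0]
ft_force: [1.9, 3.7, 1.7]
finger_gap: 0.0003
```

```bash
python3 -c "
from loc import *
st()"
```

```text
11.5 [ 0.4722 -0.0272  0.1322] clamp [-28.5 -24.1] yaw 82.63758484182883 F [1.9 3.7 1.7] gap 0.0002544405146680461 j6 1.6409522641614989
```

Call:
carry_out:
  commands:
    - {"tx":-0.03,"ty":0,"tz":0,"ax":0,"ay":0,"az":0}
    - {"tx":-0.05,"ty":0,"tz":0,"ax":0,"ay":0,"az":0}
    - {"tx":-0.05,"ty":0,"tz":0,"ax":0,"ay":0,"az":0}

```text
t: 11.75
position: [0.4721, -0.0277, 0.1323]
ee_rot: [-0.002, 0.751, 0.661, 0.002]
ft_force: [2.1, 9.8, 0.9]
finger_gap: -0.0001
```

```bash
python3 -c "
from loc import *
st()"
```

```text
11.75 [ 0.4721 -0.0277  0.1323] clamp [-28.5 -24.5] yaw 82.70898479284955 F [2.1 9.8 0.9] gap -9.037241722641727e-05 j6 1.6367023485506247
```

```bash
python3 - <<'E'
from loc import *
import cv2
# back off view is same pose as w6 now approx; take fresh shot
p=vision.snapshot("wrist")
f=p["frame"];hsv=cv2.cvtColor(f,cv2.COLOR_BGR2HSV)
m=cv2.inRange(hsv,(15,40,120),(35,255,255));m[:90]=0;m[230:]=0
ys,xs=np.nonzero(m);print(len(xs),xs.min(),xs.max(),ys.min(),ys.max())
for d in models.recognise("bushing_mid",p)[:2]: print(d,inv(atz(p,d["pixel"],.029)))
print(inv(atz(p,np.array((481,230))/1.5625,.044)))
m4=inv(atz(p,((xs.min()+xs.max())/2,(ys.min()+ys.max())/2),.044));print(m4)
cv2.imwrite("pics/w7.png",cv2.resize(f,(800,600)))
E
```

```text
1526 46 472 106 223
{'pixel': [315.7, 143.8], 'conf': 0.67} [ 7.  26.1]
[-0.  26.3]
[-24.3  17.4]
```

View pics/w7.png

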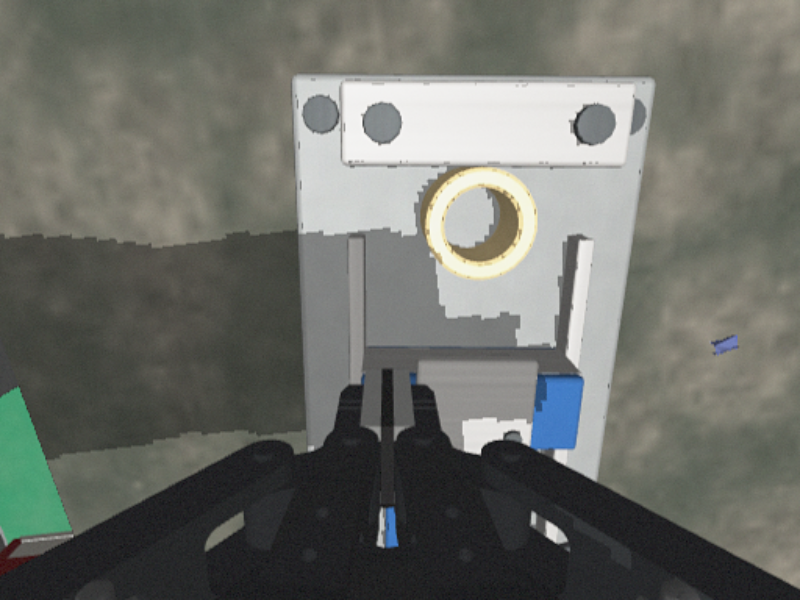

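Call:
carry_out:
  commands:
    - {"tx":0.25,"ty":0,"tz":0,"ax":0,"ay":0,"az":0}
    - {"tx":0.35,"ty":0,"tz":-0.7,"ax":0,"ay":0,"az":0}
    - {"tx":0.4,"ty":0,"tz":-1.5,"ax":0,"ay":0,"az":0}
    - {"tx":1.34,"ty":0.71,"tz":-1.5,"ax":0,"ay":0,"az":0}
    - {"tx":1.34,"ty":0.71,"tz":-1.5,"ax":0,"ay":0,"az":0}
    - {"tx":1.34,"ty":0.71,"tz":-1.5,"ax":0,"ay":0,"az":0}
    - {"tx":1.34,"ty":0.71,"tz":-1.5,"ax":0,"ay":0,"az":0}
    - {"tx":1.34,"ty":0.71,"tz":-1.5,"ax":0,"ay":0,"az":0}

```text
t: 12.52
position: [0.5052, 0.0192, 0.1909]
ee_rot: [-0.001, 0.751, 0.66, -0.002]
ft_force: [-0.3, -0.0, -0.5]
finger_gap: 0.0
```

Call:
carry_out:
  commands:
    - {"tx":0,"ty":0,"tz":0,"ax":0,"ay":0,"az":0}
    - {"tx":0,"ty":0,"tz":0,"ax":0,"ay":0,"az":0}
    - {"tx":0,"ty":0,"tz":0,"ax":0,"ay":0,"az":0}
    - {"tx":0,"ty":0,"tz":0,"ax":0,"ay":0,"az":0}
    - {"tx":0,"ty":0,"tz":0,"ax":0,"ay":0,"az":0}
  jaw: 0.2

```text
t: 12.93
position: [0.5068, 0.0195, 0.1923]
ee_rot: [0.0, 0.751, 0.66, -0.0]
ft_force: [0.2, -0.0, 0.4]
finger_gap: 0.0512
```

```bash
python3 - <<'E'
from loc import *
st()
p=vision.snapshot("wrist");s=vision.snapshot("scene")
cv2.imwrite("pics/w8.png",np.hstack([cv2.resize(p["frame"],(400,300)),cv2.resize(s["frame"][130:280,130:330],(400,300))]))
E
```

```text
12.93 [0.5068 0.0195 0.1923] clamp [-0.2 26.9] yaw 82.59139804317392 F [ 0.2 -0.   0.4] gap 0.05123832297945211 j6 1.7386974416790744
```

View pics/w8.png

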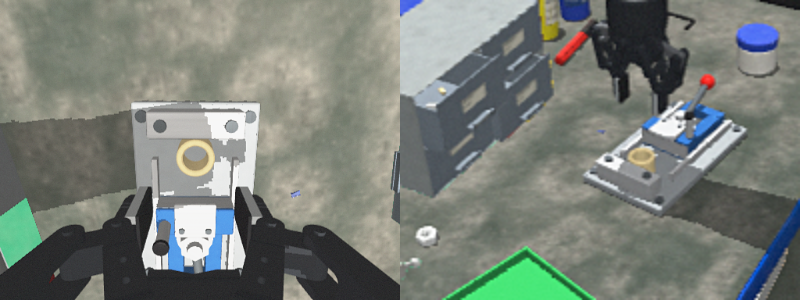

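Call:
carry_out:
  commands:
    - {"tx":0.01,"ty":0,"tz":0.7,"ax":0,"ay":0,"az":0}
    - {"tx":0.01,"ty":0,"tz":1.3,"ax":0,"ay":0,"az":0}
    - {"tx":0.01,"ty":0,"tz":1.7,"ax":0,"ay":0,"az":0}
    - {"tx":0.01,"ty":0,"tz":2.0,"ax":0,"ay":0,"az":0}
    - {"tx":0.01,"ty":0,"tz":2.2,"ax":0,"ay":0,"az":0}
    - {"tx":0.01,"ty":0,"tz":2.35,"ax":0,"ay":0,"az":0}
    - {"tx":0.01,"ty":0,"tz":2.43,"ax":0,"ay":0,"az":0}
    - {"tx":0.01,"ty":0,"tz":2.43,"ax":0,"ay":0,"az":0}

```text
t: 13.7
position: [0.507, 0.0202, 0.0949]
ee_rot: [-0.0, 0.751, 0.66, -0.0]
ft_force: [0.0, 0.4, 0.5]
finger_gap: 0.0514
```

```bash
python3 - <<'E'
from loc import *
st()
s=vision.snapshot("scene")
cv2.imwrite("pics/w9.png",cv2.resize(s["frame"][150:250,190:320],(780,600)))
E
```

```text
13.7 [0.507  0.0202 0.0949] clamp [-0.1 27.6] yaw 82.61795196353037 F [0.  0.4 0.5] gap 0.05135114746669258 j6 1.7395055159927948
```

View pics/w9.png

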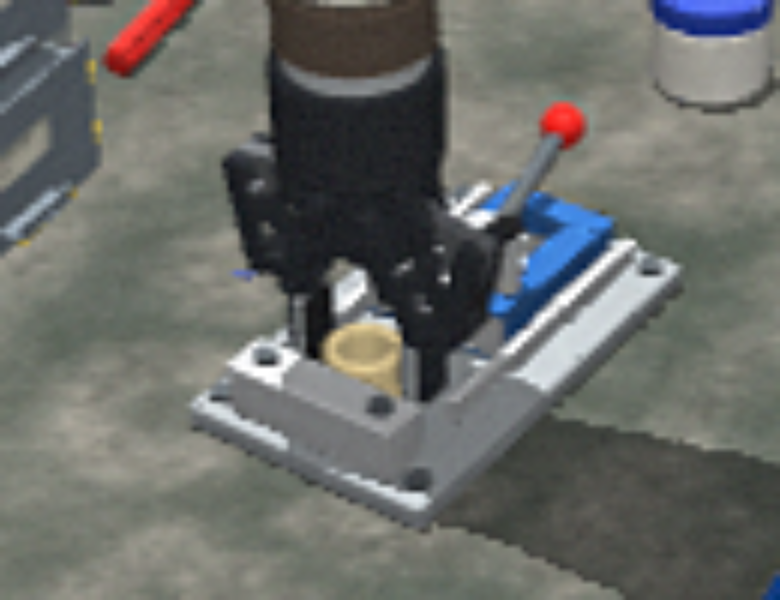

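Call:
carry_out:
  commands:
    - {"tx":0,"ty":0,"tz":0.08,"ax":0,"ay":0,"az":0}
    - {"tx":0,"ty":0,"tz":0.14,"ax":0,"ay":0,"az":0}
    - {"tx":0,"ty":0,"tz":0.14,"ax":0,"ay":0,"az":0}

```text
t: 14.0
position: [0.5071, 0.0202, 0.0895]
ee_rot: [0.0, 0.751, 0.66, 0.0]
ft_force: [-0.2, -0.0, -0.4]
finger_gap: 0.0511
```

Call:
carry_out:
  commands:
    - {"tx":0,"ty":0,"tz":0,"ax":0,"ay":0,"az":0}
    - {"tx":0,"ty":0,"tz":0,"ax":0,"ay":0,"az":0}
    - {"tx":0,"ty":0,"tz":0,"ax":0,"ay":0,"az":0}
    - {"tx":0,"ty":0,"tz":0,"ax":0,"ay":0,"az":0}
    - {"tx":0,"ty":0,"tz":0,"ax":0,"ay":0,"az":0}
    - {"tx":0,"ty":0,"tz":0,"ax":0,"ay":0,"az":0}
  jaw: -1

```text
t: 14.5
position: [0.5073, 0.0202, 0.09]
ee_rot: [0.0, 0.751, 0.66, 0.0]
ft_force: [-1.1, 0.1, 4.6]
finger_gap: 0.0338
```

```bash
python3 -c "
from loc import *
st()"
```

```text
14.5 [0.5073 0.0202 0.09  ] clamp [ 0.2 27.6] yaw 82.6158349781927 F [-1.1  0.1  4.6] gap 0.033805830391629973 j6 1.7395128720431443
```

Call:
carry_out:
  commands:
    - {"tx":0,"ty":0,"tz":-0.15,"ax":0,"ay":0,"az":0}
    - {"tx":0,"ty":0,"tz":-0.4,"ax":0,"ay":0,"az":0}
    - {"tx":0,"ty":0,"tz":-0.8,"ax":0,"ay":0,"az":0}
    - {"tx":0,"ty":0,"tz":-1.3,"ax":0,"ay":0,"az":0}
    - {"tx":0,"ty":0,"tz":-1.9,"ax":0,"ay":0,"az":0}
    - {"tx":0,"ty":0,"tz":-2.5,"ax":0,"ay":0,"az":0}
    - {"tx":0,"ty":0,"tz":-2.9,"ax":0,"ay":0,"az":0}
    - {"tx":0,"ty":0,"tz":-3,"ax":0,"ay":0,"az":0}
    - {"tx":0,"ty":0,"tz":-3,"ax":0,"ay":0,"az":0}

```text
t: 15.25
position: [0.5079, 0.0203, 0.2112]
ee_rot: [0.001, 0.751, 0.66, 0.001]
ft_force: [-0.4, 0.2, -0.8]
finger_gap: 0.034
```

```bash
python3 - <<'E'
from loc import *
import pickle
st()
s=vision.snapshot("scene");w=vision.snapshot("wrist");t=pickle.load(open("top.pkl","rb"))
C=[atz(t,np.array(c)/3.3333+130,.018) for c in((42,124),(158,157),(121,271),(6,239))]
print(np.round(C,4),np.mean(C,0))
for p in(s,w):
    for d in models.recognise("tray",p)[:1]: print(d,atz(p,d["pixel"],.004))
o=r.get_obs();X=o["position"];c=np.mean(C,0)-X;a=np.radians(82.6)
print("tool dx,dy units",(c[0]*np.cos(a)+c[1]*np.sin(a))/.04,(c[0]*np.sin(a)-c[1]*np.cos(a))/.04)
cv2.imwrite("pics/w10.png",np.hstack([cv2.resize(w["frame"],(400,300)),cv2.resize(s["frame"],(400,300))]))
E
```

```text
15.25 [0.5079 0.0203 0.2112] clamp [ 0.8 27.7] yaw 82.61785593311552 F [-0.4  0.2 -0.8] gap 0.03399282535753737 j6 1.739496669963377
[[0.5982 0.3355 0.018 ]
 [0.5603 0.2111 0.018 ]
 [0.4385 0.2485 0.018 ]
 [0.4744 0.3701 0.018 ]] [0.51783258 0.29131546 0.018     ]
{'pixel': [185.4, 285.9], 'conf': 0.66} [0.5256879  0.30623101 0.004     ]
tool dx,dy units 6.759637873675297 -0.5813374390720253
```

View pics/w10.png

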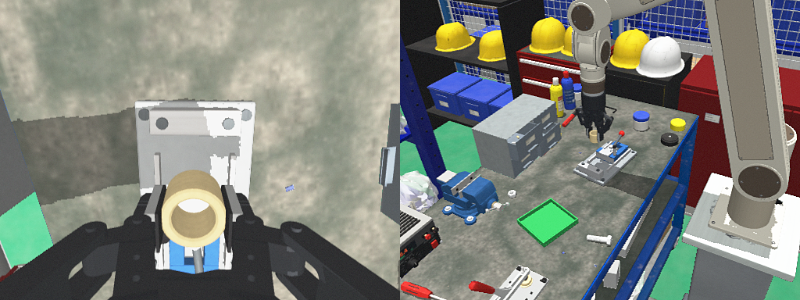

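Call:
carry_out:
  commands:
    - {"tx":0.3,"ty":-0.03,"tz":0,"ax":0,"ay":0,"az":0}
    - {"tx":0.9,"ty":-0.08,"tz":0,"ax":0,"ay":0,"az":0}
    - {"tx":1.6,"ty":-0.14,"tz":0,"ax":0,"ay":0,"az":0}
    - {"tx":2.3,"ty":-0.2,"tz":0,"ax":0,"ay":0,"az":0}
    - {"tx":3.0,"ty":-0.26,"tz":0,"ax":0,"ay":0,"az":0}
    - {"tx":3.7,"ty":-0.32,"tz":0,"ax":0,"ay":0,"az":0}
    - {"tx":4.4,"ty":-0.38,"tz":0,"ax":0,"ay":0,"az":0}
    - {"tx":5.1,"ty":-0.44,"tz":0.3,"ax":0,"ay":0,"az":0}
    - {"tx":5.8,"ty":-0.5,"tz":0.7,"ax":0,"ay":0,"az":0}
    - {"tx":6.4,"ty":-0.55,"tz":1.1,"ax":0,"ay":0,"az":0}
    - {"tx":6.76,"ty":-0.58,"tz":1.5,"ax":0,"ay":0,"az":0}
    - {"tx":6.76,"ty":-0.58,"tz":1.9,"ax":0,"ay":0,"az":0}
    - {"tx":6.76,"ty":-0.58,"tz":2.2,"ax":0,"ay":0,"az":0}
    - {"tx":6.76,"ty":-0.58,"tz":2.4,"ax":0,"ay":0,"az":0}
    - {"tx":6.76,"ty":-0.58,"tz":2.4,"ax":0,"ay":0,"az":0}

```text
t: 16.7
position: [0.5168, 0.2912, 0.1104]
ee_rot: [-0.001, 0.751, 0.66, -0.003]
ft_force: [0.3, -0.4, -2.0]
finger_gap: 0.034
```

```bash
python3 - <<'E'
from loc import *
st()
s=vision.snapshot("scene");w=vision.snapshot("wrist")
cv2.imwrite("pics/w11.png",np.hstack([cv2.resize(w["frame"],(400,300)),cv2.resize(s["frame"][220:340,120:280],(400,300))]))
E
```

```text
16.7 [0.5168 0.2912 0.1104] clamp [-25.8 297.5] yaw 82.65887419137577 F [ 0.3 -0.4 -2. ] gap 0.03398073347255447 j6 2.2119634435082203
```

View pics/w11.png

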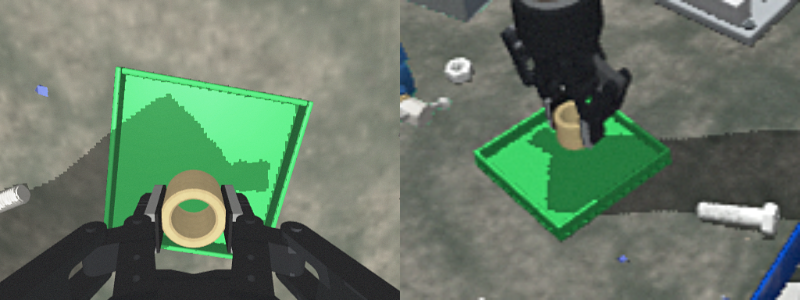

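Call:
carry_out:
  commands:
    - {"tx":0,"ty":0,"tz":0.2,"ax":0,"ay":0,"az":0}
    - {"tx":0,"ty":0,"tz":0.38,"ax":0,"ay":0,"az":0}
    - {"tx":0,"ty":0,"tz":0.5,"ax":0,"ay":0,"az":0}
    - {"tx":0,"ty":0,"tz":0.58,"ax":0,"ay":0,"az":0}
    - {"tx":0,"ty":0,"tz":0.62,"ax":0,"ay":0,"az":0}
    - {"tx":0,"ty":0,"tz":0.62,"ax":0,"ay":0,"az":0}
    - {"tx":0,"ty":0,"tz":0.62,"ax":0,"ay":0,"az":0}

```text
t: 17.38
position: [0.5189, 0.2913, 0.0888]
ee_rot: [0.0, 0.751, 0.66, 0.0]
ft_force: [0.4, 1.0, -0.7]
finger_gap: 0.0336
```

Call:
carry_out:
  commands:
    - {"tx":0,"ty":0,"tz":0.05,"ax":0,"ay":0,"az":0}
    - {"tx":0,"ty":0,"tz":0.1,"ax":0,"ay":0,"az":0}
    - {"tx":0,"ty":0,"tz":0.15,"ax":0,"ay":0,"az":0}
    - {"tx":0,"ty":0,"tz":0.18,"ax":0,"ay":0,"az":0}
    - {"tx":0,"ty":0,"tz":0.18,"ax":0,"ay":0,"az":0}

```text
t: 17.8
position: [0.5185, 0.2913, 0.0811]
ee_rot: [-0.0, 0.751, 0.66, -0.0]
ft_force: [-0.6, 0.2, -1.1]
finger_gap: 0.0342
```

Call:
carry_out:
  commands:
    - {"tx":0,"ty":0,"tz":0.02,"ax":0,"ay":0,"az":0}
    - {"tx":0,"ty":0,"tz":0.03,"ax":0,"ay":0,"az":0}
    - {"tx":0,"ty":0,"tz":0.03,"ax":0,"ay":0,"az":0}

```text
t: 18.05
position: [0.5187, 0.2914, 0.0802]
ee_rot: [-0.0, 0.751, 0.66, -0.0]
ft_force: [0.2, 0.4, -1.1]
finger_gap: 0.0343
```

Call:
carry_out:
  commands:
    - {"tx":0,"ty":0,"tz":0.02,"ax":0,"ay":0,"az":0}
    - {"tx":0,"ty":0,"tz":0.03,"ax":0,"ay":0,"az":0}
    - {"tx":0,"ty":0,"tz":0.03,"ax":0,"ay":0,"az":0}

```text
t: 18.3
position: [0.5189, 0.2914, 0.08]
ee_rot: [0.0, 0.751, 0.66, 0.0]
ft_force: [-1.4, -1.3, 4.7]
finger_gap: 0.0335
```

Call:
carry_out:
  commands:
    - {"tx":0,"ty":0,"tz":-0.02,"ax":0,"ay":0,"az":0}
    - {"tx":0,"ty":0,"tz":-0.02,"ax":0,"ay":0,"az":0}
    - {"tx":0,"ty":0,"tz":-0.02,"ax":0,"ay":0,"az":0}
    - {"tx":0,"ty":0,"tz":-0.02,"ax":0,"ay":0,"az":0}
    - {"tx":0,"ty":0,"tz":-0.02,"ax":0,"ay":0,"az":0}
  jaw: 0.3

```text
t: 18.72
position: [0.5188, 0.2913, 0.0797]
ee_rot: [-0.0, 0.751, 0.66, -0.0]
ft_force: [-0.4, -0.4, -0.5]
finger_gap: 0.0554
```

Call:
carry_out:
  commands:
    - {"tx":0,"ty":0,"tz":-0.2,"ax":0,"ay":0,"az":0}
    - {"tx":0,"ty":0,"tz":-0.6,"ax":0,"ay":0,"az":0}
    - {"tx":0,"ty":0,"tz":-1.2,"ax":0,"ay":0,"az":0}
    - {"tx":0,"ty":0,"tz":-2,"ax":0,"ay":0,"az":0}
    - {"tx":0,"ty":0,"tz":-2.8,"ax":0,"ay":0,"az":0}
    - {"tx":-1,"ty":0,"tz":-3.6,"ax":0,"ay":0,"az":0}
    - {"tx":-2,"ty":0,"tz":-4.2,"ax":0,"ay":0,"az":0}
    - {"tx":-2.4,"ty":0,"tz":-4.5,"ax":0,"ay":0,"az":0}
    - {"tx":-2.4,"ty":0,"tz":-4.5,"ax":0,"ay":0,"az":0}
    - {"tx":-2.4,"ty":0,"tz":-4.5,"ax":0,"ay":0,"az":0}

```text
t: 19.55
position: [0.5072, 0.1952, 0.2623]
ee_rot: [0.001, 0.752, 0.659, 0.002]
ft_force: [0.1, -0.1, -0.2]
finger_gap: 0.0559
```

```bash
python3 - <<'E'
from loc import *
st()
s=vision.snapshot("scene");w=vision.snapshot("wrist")
cv2.imwrite("pics/w12.png",np.hstack([cv2.resize(w["frame"],(400,300)),cv2.resize(s["frame"][120:340,110:400],(400,300))]))
for d in models.recognise("bushing_mid",w)[:1]: print(d,atz(w,d["pixel"],.019))
E
```

```text
19.55 [0.5072 0.1952 0.2623] clamp [-22.8 201.1] yaw 82.46911989135708 F [ 0.1 -0.1 -0.2] gap 0.05586909325462762 j6 2.0695587837644105
{'pixel': [247.7, 59.3], 'conf': 0.64} [0.51985974 0.30317886 0.019     ]
```

View pics/w12.png

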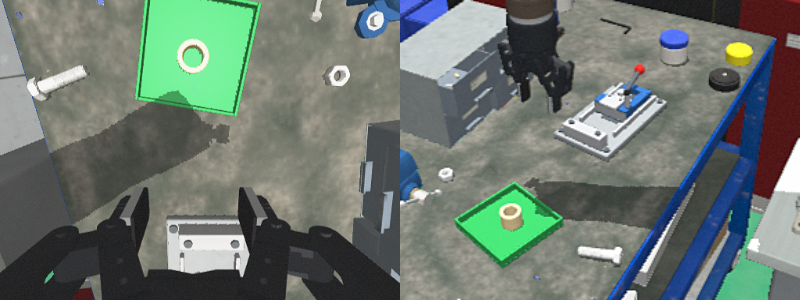

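The bushing stands upright in the tray, at (193,56) in the left half of the picture. The jaw is open and the lever points to the clamp's −y end. The robot touches nothing.

```bash
python3 -c "
from h import *
print(order.hand_in())"
```

```text
the job is handed in; nothing more can be done
None
```

I finished the task and handed it in at about 19.6 s of the 64 s allowed; no verdict was reported.

- **Nut:** I pushed the lever clockwise to about 1.43 rad, measured from the wrist picture, which is inside 1.25–1.7. It was never pushed anticlockwise.
- **Jaw:** I slid it open by its post until it met the stop. The finger moved about 34 mm past where it should have met the post, and the force rose from about 4 N to 10 N. The bushing stayed at about (0, 27) mm in the clamp's frame throughout.
- **Bushing:** I gripped it across the clamp's x, lifted it straight up, and lowered it onto the tray floor until a contact force of about 5 N. The last pictures show it upright near the middle of the tray, with the jaw still open and the lever still loose.
- **Other items:** In the last pictures the grease jar, hex key, bolt and loose nut look unmoved; I did not measure their positions. The gripper is clear of everything.

**Checks that disagreed:**
- The finger gap while holding the bushing read 34 mm, against its 36 mm diameter; the grip held firmly.
- The recognition network put the bushing about 12 mm from where I set it down. The picture and the arm's position agree that it is well inside the tray.

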